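# Store the zero of a bench caliper gauge on its setting master

### The job

Zero the bench gauge on its setting disc. Slide the caliper's moving jaw shut until it presses the steel disc firmly against the fixed anvil, and leave it shut. Then take the small screwdriver out of its rack, reach its blade through the round hole in the top of the readout box and press the recessed zero key in there all the way down; the zero is stored only while the key is held, so finish still gripping the screwdriver and holding the key down. Leave the other things on the bench undisturbed.

Things in the scene. Friction and masses are not known exactly. Their poses are not given: they have to be found in the camera images.
- gauge: the bench gauge, fixed: grey base 108 x 258 x 14 mm with a caliper clamped flat on it and a white and grey readout box (95 x 87 mm, top 54 mm above the bench) over the -y end of the caliper's beam. Origin: centre of the base's underside; z up, y along the caliper's beam towards its fixed jaw, -x the side to which the moving jaw points
- caliper: the caliper's beam, fixed on the base (both turn together). Origin 14 mm above the gauge's origin, same axes. Beam 16 mm wide, centred on x = +11 mm. At its +y end the fixed jaw is capped by a square steel anvil (40 x 17 x 11 mm) whose flat face looks to -y and lies at y = +98.5 mm
- caliper_jaw: the sliding jaw with its slider. Its thin long jaw (17 to 20 mm above the bench, from x = -39 mm to the slider) has its flat face to +y, towards the anvil. The frame is the caliper's when the jaw is fully shut and slides along -y with the opening
- jaw_opening (a joint): distance between the moving jaw's face and the anvil's face, m: 0 = touching each other, about 0.025 = shut on the setting disc, 0.036 to 0.052 at the start. It slides with about 1 N of friction and stays where it is left
- jaw_grip (a point): middle of the top of the jaw's slider, 25 mm above the bench. The slider is a block 24 mm wide (across the beam, x) x 68 mm long (y, 30 mm to -y and 38 mm to +y of this point) x 11 mm high, its underside on the base's level, 14 mm above the bench; axes as the gauge. Closing moves it to +y
- master: the setting disc, a loose plain turned steel disc 25 mm in diameter, 20 mm high, 75 g, standing upright on a pad between moving jaw and anvil, 1 to 6 mm clear of the anvil. Origin: centre of its underside, 16 mm above the bench; z up
- aperture (a point): centre of the mouth of the round hole in the top of the readout box (a small square metal plate surrounds it), 54 mm above the bench; diameter 11 mm, straight down. The zero key's top lies 12 mm below the mouth; z up
- set_key (a joint): how far the recessed zero key (9 mm across) is pressed down, m: 0 = up, 0.004 = fully down. Sprung: 1.2 N to start, 3.6 N fully down
- rack: sheet metal tool rack, fixed, 46 x 96 mm and 90 mm high, with three 9.5 mm holes 30 mm apart (along its y) through its 3 mm top; the screwdriver hangs upright in the middle hole, the others are empty. Origin: centre of its footprint; z up
- driver: small screwdriver with a yellow handle, loose, 165 mm long, 58 g, hanging point down in the rack with the handle's foot on the rack's top. Its own y axis runs from the blade to the handle's end (up); its origin lies beside the axis: use the two points
- driver_grip (a point): point on the screwdriver's axis in its handle, 54 mm above the handle's foot and 31 mm below its top end. The handle is 85 mm long and 18 (its x) by 22 mm (its z) across to grip; axes as the screwdriver
- driver_tip (a point): the tip of the blade on the axis, 132 mm from driver_grip; the shaft is 5 mm thick and 78 mm long. Axes as the screwdriver
- timer: bystander: white countdown timer, 66 x 66 x 17 mm, loose on the bench; origin at the centre of its underside
- fitting: bystander: brass pipe tee, 35 x 51 x 18 mm, loose on the bench beside the readout box; origin at the centre of its underside
Things that resemble listed ones, but are neither listed nor needed, are in the scene too. Leave any red look-alike of the driver alone.

How it is judged:
By the outcome, as a careful person would: the job done as asked, in the order asked, and still so for the second after the job is handed in, while the arm keeps its last pose, push and grip.
It also fails if it takes over 48 s, if anything falls off the work surface, if the arm or the gripper's body presses on something with over 40 N, if the wrist force passes 120 N, or if a joint passes its speed limit or range.

### The arm

A 6-joint arm with a two-finger parallel gripper is mounted at the origin on a cart in front of the work surface, level with it; the furniture and walls round the work are solid. World frame = base frame: x ahead of the robot, y to its left, z up, the work surface at z = 0. Lengths are in mm, angles in rad, forces in N, time in s.
With the tool pointing down it reaches from about 300 to 750 mm from the base axis. Payload 8.5 kg.
Tool frame: the origin (TCP) lies between the finger pads; the fingertips stand 25 mm ahead of it and the grasp point (between the pads) lies 6 mm ahead of it; z points along the fingers, y is the line along which they close (so a half turn about z gives the same grasp; the last joint's range is limited). The gripper opens to 88 mm and grips with 3 to 60 N. Pads are 18 mm wide; open, the fingers measure 123 mm over their backs; the gripper's body (75 mm by 187 mm) begins 45 mm behind the grasp point.
Start: joints at [0.963, 0.381, 1.297, -0, 1.464, -0.215], TCP at [210.517, 508.098, 263.748] pointing down, gripper open.
Joint ranges: [-3.11, 3.11], [-0.89, 2.33], [0.22, 2.48], [-1.42, 4.56], [0.17, 2.85], [-2.88, 2.88]. Speed limits (rad/s): [2.39, 2.39, 3.14, 3.14, 3.14, 3.14].

### API

Orientations are given as a unit quaternion [x, y, z, w].
In Python, from station import manip, effector, planner, grab_frame, calibration, workorder, finder gives the robot as it stands. Calls block until the motion is done:
- manip.move_to(position, orientation): joint-space move of the TCP to a pose.
- manip.move_linear(position, rot=None, speed=150, until_force=None): straight line of the TCP; rot=None keeps the orientation; speed is the mean speed in mm/s. With until_force (N) it stops when the force on the tool has changed by that much, and returns True; else False.
- manip.move_joints(angles): joint-space move.
- effector.grip(opening, strength=None): finger opening in mm; strength is the grip in N (None keeps the last); returns when the fingers have stopped.
- manip.hold(seconds).
- planner.solve_ik(position, orientation): joint angles nearest the present ones, or None.
- manip.state(): the state.
- grab_frame(name): name is "scene" or "top"; returns the picture (480x640x3 uint8, blue, green, red); there is no depth.
- calibration(name): a dict with "K" (3x3 intrinsics, pixels), "R" (3x3) and "t" (3): a world point X has camera coordinates R X + t. Camera axes: x right, y down, z forward; pixel columns grow to the right and rows downward; lengths in mm; the calibration is good to about 2 mm. A picture is of the moment at which its call begins. calibration takes no time and is no camera call.
A pose or a line that the arm cannot do raises manip.Unreachable and nothing moves.
- workorder.finish_job(): hands the job in; it is judged then, once.
Trained networks look in the newest picture that a camera, given by its name, has taken for a name from the list of things; names that differ only in an ending like _2 or _b are one class to them, and where a whole thing is asked for, a point or a joint stands for the part that bears it (a point fixed in the world has none). Each returns a list of dicts, best first, with "conf" (0 to 1); they miss things now and then, are a little off and sometimes report something else, mostly with a low value. They report only what shows in the picture. A call takes as long as a camera call. They do not tell look-alikes from the thing itself.
- finder.recognise(camera, query): "centre" ([x, y, z] in mm, in world coordinates, good to about 4 mm: the middle of the surface that is visible of it).
- finder.trace(camera, query): "mask" (480x640 bool, what is visible of it).
The state is a dict: "time": time; "qpos": joint angles; "qd": joint speeds; "joint_efforts": joint torques, N m; "eef_pos": TCP position; "tcp_rot": TCP orientation; "ft_force": force on the tool from outside, world axes, zero at the start; "wrist_torque": the same for the moment, N m; "gripper_width": finger opening in mm; "grip_force": force on a finger pad.
Only numpy, scipy, OpenCV 4.12 (cv2) and the standard library are available. Lean on these libraries where they do the work, as an engineer would, in place of code of your own. Each camera call takes 0.05 s, during which the arm holds its last target. There are 200 camera calls.

## Working session

There is one attempt and no reset: what is moved stays moved. The work goes in short steps, each a Python script; the robot and the scene stay as the last script left them, time stands still between calls to the robot, and variables do not carry over. Pictures are saved under pics/ and viewed, at most 10 in all, crops included, and the job is handed in when it is done.

```bash
ls; mkdir -p pics; python3 - <<'E'
from station import *
import cv2,numpy as np
a=grab_frame("scene");b=grab_frame("top")
cv2.imwrite("pics/s1.png",a);cv2.imwrite("pics/t1.png",b)
np.set_printoptions(precision=4,suppress=True)
for n in("scene","top"):
    c=calibration(n);print(n,np.array(c["K"]).tolist(),"\n",np.array(c["R"]),c["t"],-np.array(c["R"]).T@np.array(c["t"]))
    for q in("gauge","caliper_jaw","master","aperture","rack","driver","timer","fitting","jaw_grip"):
        try:print(q,[(round(d["conf"],2),np.round(d["centre"],0).tolist()) for d in finder.recognise(n,q)][:4])
        except Exception as e:print(q,e)
print(manip.state())
E
```

```text
pics
scene [[509.04574437476595, 0.0, 320.27533084037486], [0.0, 509.04574437476595, 239.32116652497115], [0.0, 0.0, 1.0]] 
 [[ 0.6704 -0.7418 -0.0185]
 [-0.3201 -0.2666 -0.9091]
 [ 0.6694  0.6154 -0.4161]] [-553.6872  179.5477 1034.8501] [-264.1345 -999.681   583.603 ]
gauge [(0.85, [447.0, -264.0, 22.0]), (0.62, [465.0, -162.0, 25.0])]
caliper_jaw [(0.76, [466.0, -162.0, 23.0])]
master []
aperture [(0.78, [444.0, -258.0, 27.0]), (0.4, [466.0, -160.0, 26.0])]
rack [(0.67, [456.0, -366.0, 12.0]), (0.58, [492.0, -464.0, 81.0])]
driver [(0.95, [490.0, -463.0, 136.0]), (0.82, [487.0, -696.0, 117.0]), (0.77, [574.0, -130.0, 115.0])]
timer [(0.75, [428.0, 61.0, 20.0]), (0.32, [456.0, -368.0, 13.0])]
fitting [(0.59, [457.0, -369.0, 18.0])]
jaw_grip [(0.78, [464.0, -162.0, 31.0])]
top [[556.5132832009324, 0.0, 329.14535296614054], [0.0, 556.5132832009324, 238.59117422860442], [0.0, 0.0, 1.0]] 
 [[ 0.0024 -0.9999 -0.0152]
 [-0.9954 -0.0009 -0.096 ]
 [ 0.096   0.0153 -0.9953]] [-281.4311  495.3493 1639.4542] [ 336.3719 -306.0904 1674.9767]
gauge [(0.77, [469.0, -199.0, 15.0])]
caliper_jaw [(0
[... 164 characters left out ...]
473.0, -194.0, 16.0]), (0.64, [575.0, -122.0, 165.0])]
timer [(0.59, [434.0, 73.0, 17.0])]
fitting [(0.56, [468.0, -199.0, 15.0]), (0.43, [459.0, -363.0, 13.0])]
jaw_grip [(0.52, [471.0, -173.0, 30.0])]
{'time': 1.0, 'qpos': array([ 0.9627,  0.3806,  1.2974,  0.    ,  1.4636, -0.2153]), 'qd': array([ 0.0007,  0.0006, -0.0005, -0.0016, -0.0011,  0.0018]), 'joint_efforts': array([ -0.0012, -43.7805, -22.4726,   0.0713,   0.0315,   0.    ]), 'eef_pos': array([210.5237, 508.1102, 263.7594]), 'tcp_rot': array([ 0.1951,  0.9808,  0.    , -0.    ]), 'ft_force': array([-0.1431,  0.2195,  0.2051]), 'wrist_torque': array([0.0231, 0.027 , 0.0058]), 'grip_force': 0.0, 'gripper_width': 88.04769396710171}
```

```bash
python3 - <<'E'
import cv2
a=cv2.imread("pics/t1.png")
# region crop x: world y -> col = 329 -556*(y+306)/1650
c=a[110:290,210:450]; cv2.imwrite("pics/t1c.png",cv2.resize(c,(800,600),interpolation=cv2.INTER_CUBIC))
E
```

```text
(no output)
```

View pics/s1.png

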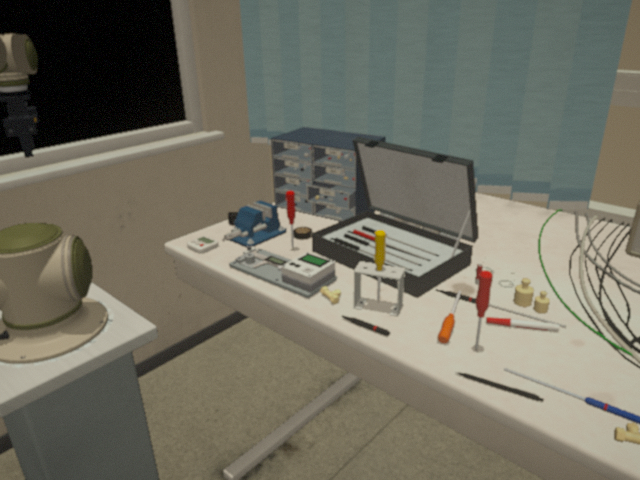

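View pics/t1c.png

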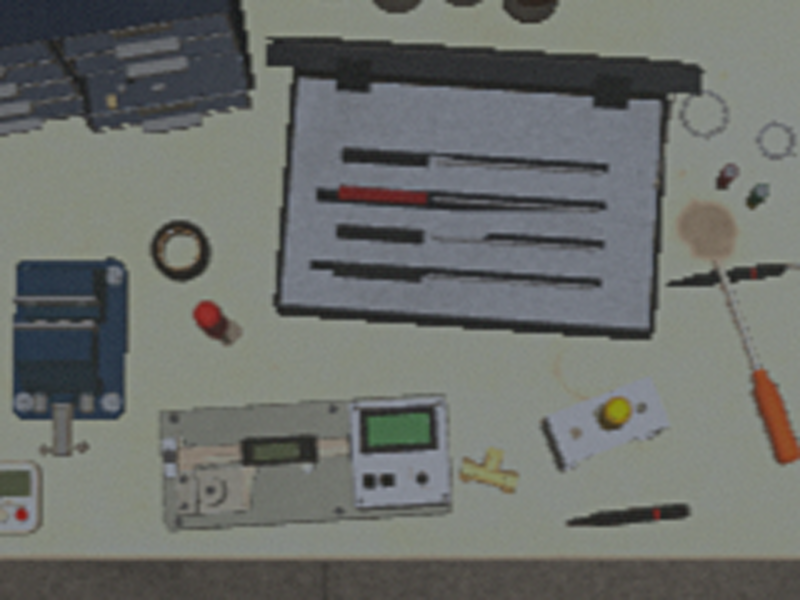

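The scene view shows the gauge at about (285,270), the yellow driver in its rack at (380,260), and red look-alikes at (291,208) and (484,295). In the top crop the disc is at (212,490), the hole is probably at (421,478), the driver at (616,412) and the tee at (490,470). I'll take magnified crops for sub-pixel measurement.

```bash
python3 - <<'E'
from station import *
import cv2,numpy as np
s=np.mean([grab_frame("scene") for _ in range(5)],0);t=np.mean([grab_frame("top") for _ in range(5)],0)
np.save("s.npy",s);np.save("t.npy",t)
def up(im,r0,r1,c0,c1,k):
    o=cv2.resize(np.clip(im[r0:r1,c0:c1]*1.3,0,255).astype(np.uint8),None,fx=k,fy=k,interpolation=cv2.INTER_CUBIC)
    for c in range((c0+9)//10*10,c1,10):
        x=int((c-c0+.5)*k);cv2.line(o,(x,0),(x,6),(0,0,255),1);cv2.putText(o,str(c),(x,16),0,.35,(0,0,255))
    for r in range((r0+9)//10*10,r1,10):
        y=int((r-r0+.5)*k);cv2.line(o,(0,y),(6,y),(0,0,255),1);cv2.putText(o,str(r),(8,y+4),0,.35,(0,0,255))
    return o
o=np.zeros((600,800,3),np.uint8)
p=up(t,226,272,254,352,8);o[:p.shape[0],:p.shape[1]]=p
p=up(t,218,256,368,416,6);o[370:370+p.shape[0],:p.shape[1]]=p
p=up(s,225,262,355,410,6);o[370:370+p.shape[0],300:300+p.shape[1]]=p
cv2.imwrite("pics/m1.png",o)
o=np.zeros((600,800,3),np.uint8)
p=up(s,240,300,225,339,7);o[:p.shape[0],:p.shape[1]]=p
p=up(s,258,318,345,415,3);o[420:600,:210]=p
cv2.imwrite("pics/m2.png",o)
for n,q in(("scene","driver"),("top","driver"),("top","rack")):
  for d in finder.trace(n,q)[:3]:
    ys,xs=np.nonzero(d["mask"]);print(n,q,round(d["conf"],2),xs.mean().round(1),ys.mean().round(1),xs.min(),xs.max(),ys.min(),ys.max(),len(xs))
E
```

```text
scene driver 0.83 379.8 250.9 374 385 231 298 407
scene driver 0.82 484.1 298.0 475 494 269 349 667
scene driver 0.81 291.0 210.4 287 295 192 238 243
top driver 0.58 466.3 209.1 462 470 196 224 207
top driver 0.47 275.5 207.1 271 280 202 212 81
top rack 0.65 390.6 237.1 373 409 223 250 529
```

View pics/m1.png

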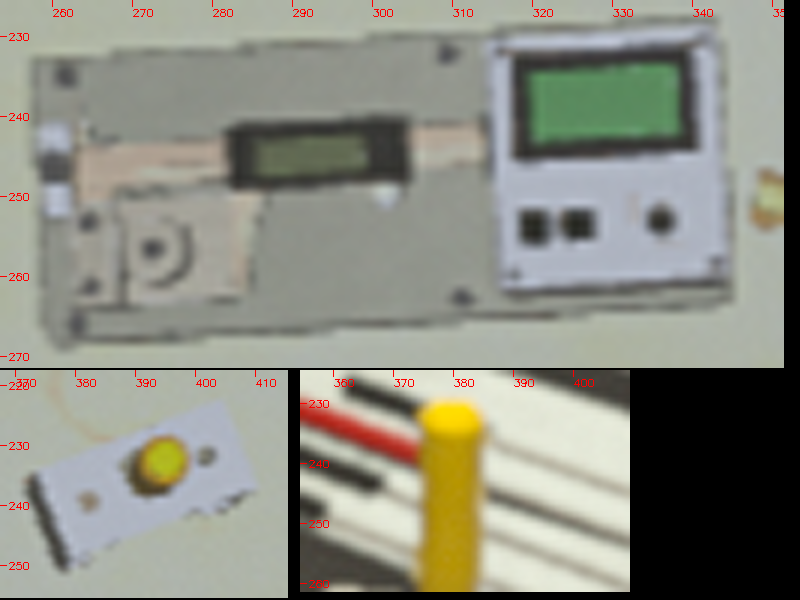

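View pics/m2.png

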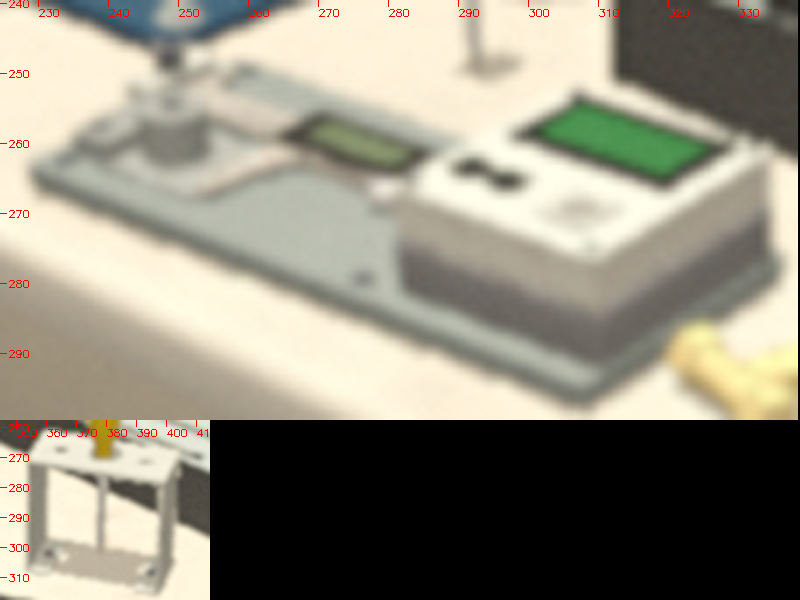

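The top view shows the hole at (336.0,253.1), the disc at (272.5,256.4) and the yellow handle's end at (395,232.8). The slider spans columns 282–305, with the jaw near column 285. In the scene view the hole is at (307.4,269.2) and the handle's end at (379.5,231.5). Next I triangulate these and fit the gauge.

```bash
cat > h.py <<'E'
import numpy as np
from station import *
from scipy.optimize import least_squares
C={n:{k:np.array(v) for k,v in calibration(n).items()} for n in("scene","top")}
def proj(n,X):
    c=C[n];p=c["K"]@(c["R"]@np.asarray(X,float)+c["t"]);return p[:2]/p[2]
def at_z(n,uv,z):
    c=C[n];d=c["R"].T@np.linalg.solve(c["K"],[uv[0],uv[1],1]);o=-c["R"].T@c["t"];return o+d*(z-o[2])/d[2]
def tri(uvs,uvt):
    r=least_squares(lambda X:np.r_[proj("scene",X)-uvs,proj("top",X)-uvt],[480,-250,50]);return r.x,r.fun
def down(yaw): # tool z down, tool y at angle yaw from world x
    from scipy.spatial.transform import Rotation as R
    y=np.array([np.cos(yaw),np.sin(yaw),0]);z=np.array([0,0,-1.]);return R.from_matrix(np.c_[np.cross(y,z),y,z]).as_quat()
E
python3 - <<'E'
from h import *
np.set_printoptions(precision=1,suppress=True)
print("aperture",tri((307.4,269.2),(336,253.1)),at_z("top",(336,253.1),54),at_z("scene",(307.4,269.2),54))
print("handle top",tri((379.5,231.5),(395,232.8)),at_z("top",(395,232.8),175),at_z("scene",(379.5,231.5),175))
print("disc",at_z("top",(272.5,256.4),36),at_z("scene",(248.6,253.8),36))
uv=[(257.5,232.6),(342.9,227.75),(261.2,269),(345.1,263)]
P=[at_z("top",u,14)[:2] for u in uv];L=[(54,129),(54,-129),(-54,129),(-54,-129)]
for p in P:print(p)
def f(v):
    c,s=np.cos(v[2]),np.sin(v[2]);return np.concatenate([np.array([v[0]+c*a-s*b,v[1]+s*a+c*b])-p for (a,b),p in zip(L,P)])
r=least_squares(f,[470,-200,0.]);print("gauge",r.x[:2],"yaw %.4f"%r.x[2],r.fun)
x,y,w=r.x;c,s=np.cos(w),np.sin(w)
loc=lambda p:np.array([[c,s],[-s,c]])@(p[:2]-[x,y])
px=lambda a,b:(254+a/8-.5,226+b/8-.5)
print("ap",loc(at_z("top",(336,253.1),54)),"disc",loc(at_z("top",(272.5,256.4),36)))
for n,a,b,z in[("slider -y end",410,150,25),("slider +y",228,160,25),("padcorner/jaw",248,298,18),("jaw up",260,200,18),("anvil face",125,270,30),("roller",385,195,20),("roller right",402,195,20),("anvil left",78,290,26)]:print(n,loc(at_z("top",px(a,b),z)))
print("slider grip scene",loc(at_z("scene",(268,259),25)))
print("red driver top",tri((291,193.5),(272.5,205.)),"foot",at_z("scene",(294.5,249),0),loc(at_z("scene",(294.5,249),0)))
q=lambda a,b:(368+a/6-.5,218+b/6-.5)
R=[at_z("top",q(*u),91)[:2] for u in[(33,105),(215,32),(255,115),(72,195)]]
for p in R:print("rack",p)
print("rack centre",np.mean(R,0))
E
```

```text
aperture (array([ 450.6, -301.6,   54.4]), array([-0.2,  0. ,  0.1, -0.1])) [ 450.2 -301.2   54. ] [ 451.4 -301.3   54. ]
handle top (array([ 496.7, -460.8,  174.9]), array([ 0.1, -0. , -0.1,  0.1])) [ 496.9 -461.1  175. ] [ 496.2 -460.8  175. ]
disc [ 441.4 -113.6   36. ] [ 441.2 -112.    36. ]
[514.5 -64.9]
[ 529.3 -321.7]
[405.1 -77.6]
[ 423.4 -328.3]
gauge [ 468.1 -198.1] yaw 0.0689 [-1.4 -0.8  1.5 -1.4  0.2  4.5 -0.3 -2.3]
ap [ -24.9 -101.6] disc [-20.8  86.2]
slider -y end [  9.7 -10.6]
slider +y [10.6 57.3]
padcorner/jaw [-40.8  53.5]
jaw up [-4.5 46.9]
anvil face [-28.1  97.4]
roller [-6.  0.]
roller right [-6.4 -6.3]
anvil left [-34.1 115.7]
slider grip scene [ 2.2 45.3]
red driver top (array([ 577.1, -127.5,  158. ]), array([-0.7,  0.1,  0.5, -0.5])) foot [ 585.2 -125.4    0. ] [121.9  64.5]
rack [ 499.6 -407. ]
rack [ 534.6 -493.9]
rack [ 494.9 -512.5]
rack [ 456.6 -425.3]
rack centre [ 496.4 -459.7]
```

```bash
python3 - <<'E'
from h import *
import cv2
np.set_printoptions(precision=3,suppress=True)
w=.0689;c,s=np.cos(w),np.sin(w)
W=lambda a,b,z:np.array([468.1+c*a-s*b,-198.1+s*a+c*b,z])
opts=[(y,planner.solve_ik(W(-23,10,200),down(y))) for y in(np.pi/2+w,-np.pi/2+w)]
q0=manip.state()["qpos"]
for o in opts:print(o)
y=min((o for o in opts if o[1] is not None),key=lambda o:abs(o[1][5]))[0]
effector.grip(0,20)
manip.move_to(W(-23,10,200),down(y))
manip.move_linear(W(-23,10,60),speed=120)
print(manip.move_linear(W(-23,10,40.5),speed=30,until_force=5),manip.state()["eef_pos"])
hit=manip.move_linear(W(-23,72,40.5),speed=20,until_force=12)
st=manip.state();print(hit,st["eef_pos"],st["ft_force"],st["time"])
p=st["eef_pos"];print("local",c*(p[0]-468.1)+s*(p[1]+198.1),-s*(p[0]-468.1)+c*(p[1]+198.1))
E
```

```text
(1.6396963267948965, array([-0.649,  0.326,  1.583, -0.   ,  1.232, -2.289]))
(-1.5018963267948966, array([-0.649,  0.326,  1.583, -0.   ,  1.232,  0.853]))
False [ 444.515 -189.743   40.542]
True [ 442.293 -149.397   41.253] [-1.192  0.087  6.883] 9.6
local -22.39257117051269 50.36419916591691
```

```bash
python3 - <<'E'
from h import *
import cv2
st=manip.state();print(st["ft_force"],st["eef_pos"],st["gripper_width"],st["wrist_torque"])
def up(im,r0,r1,c0,c1,k):
    return cv2.resize(np.clip(im[r0:r1,c0:c1]*1.3,0,255).astype(np.uint8),None,fx=k,fy=k,interpolation=cv2.INTER_CUBIC)
o=np.zeros((600,800,3),np.uint8)
p=up(grab_frame("scene"),230,290,225,339,5);o[:300,:570]=p
p=up(grab_frame("top"),222,272,254,352,6);o[300:,:588]=p
cv2.imwrite("pics/m3.png",o)
E
```

```text
[-1.19150173  0.08687534  6.8830801 ] [ 442.29321049 -149.396926     41.253481  ] 0.4415703539888822 [ 0.08155295  0.3563777  -0.03747239]
```

View pics/m3.png

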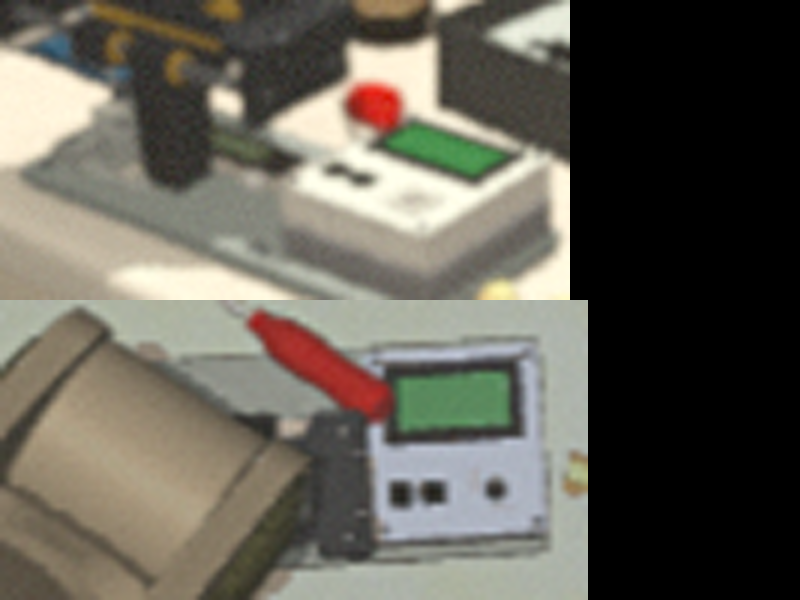

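The red look-alike has toppled: its handle end is now against the box at about (375,105) in the scene crop, and the arm must have brushed it on the way in. The fingertip also seems to have caught on the disc's 16 mm pad (fz of 7 N at tip height 16.2), so I'll raise it slightly and keep pushing.

```bash
python3 - <<'E'
from h import *
import cv2
np.set_printoptions(precision=3,suppress=True)
w=.0689;c,s=np.cos(w),np.sin(w)
W=lambda a,b,z:np.array([468.1+c*a-s*b,-198.1+s*a+c*b,z])
pr=lambda m:(lambda st:print(m,st["eef_pos"],st["ft_force"],st["time"],"local y %.1f"%(-s*(st["eef_pos"][0]-468.1)+c*(st["eef_pos"][1]+198.1))))(manip.state())
manip.move_linear(W(-23,49,42.6),speed=30);pr("up")
h=manip.move_linear(W(-23,75,42.6),speed=20,until_force=12);pr(h)
b=grab_frame("top");a=grab_frame("scene")
o=np.zeros((600,800,3),np.uint8)
f=lambda im,r0,r1,c0,c1,k:cv2.resize(np.clip(im[r0:r1,c0:c1]*1.3,0,255).astype(np.uint8),None,fx=k,fy=k,interpolation=cv2.INTER_CUBIC)
o[:300,:570]=f(a,230,290,225,339,5);o[300:,:588]=f(b,222,272,254,352,6)
cv2.imwrite("pics/m4.png",o)
E
```

```text
up [ 441.726 -150.693   42.631] [ 0.04   0.136 -0.374] 9.95 local y 49.1
True [ 441.796 -143.3     43.058] [-2.045 -4.999  3.544] 10.5917 local y 56.5
```

View pics/m4.png

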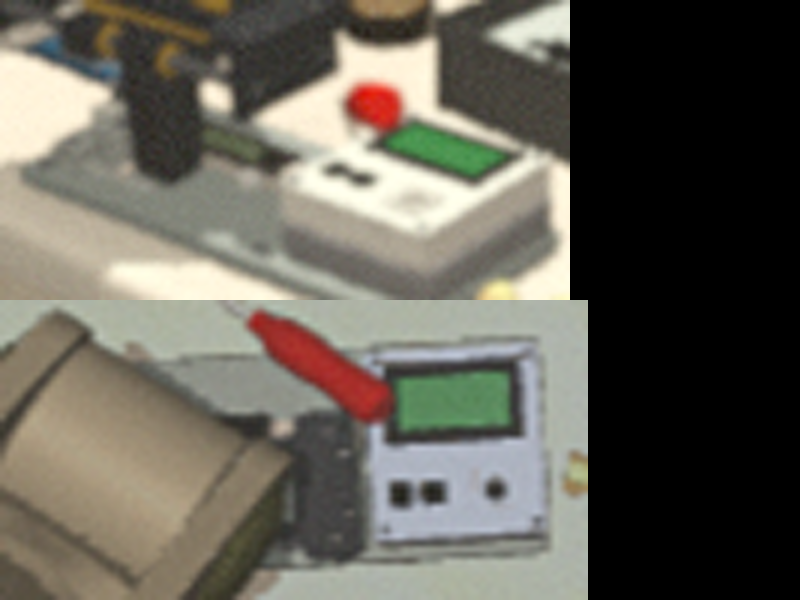

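```bash
python3 - <<'E'
from h import *
import cv2
np.set_printoptions(precision=3,suppress=True)
w=.0689;c,s=np.cos(w),np.sin(w)
W=lambda a,b,z:np.array([468.1+c*a-s*b,-198.1+s*a+c*b,z])
manip.move_linear(W(-23,48,42.6),speed=60)
manip.move_linear(W(-23,48,250),speed=200)
D=np.array([496.7,-460.8,260.])
best=None
for y in(.385,.385-np.pi):
    q=planner.solve_ik(D,down(y));q2=planner.solve_ik([450.6,-301.6,190],down(y));print(y,q,q2)
    if q is not None and q2 is not None and(best is None or abs(q[5])+abs(q2[5])<best[0]):best=(abs(q[5])+abs(q2[5]),y)
y=best[1];print(y)
manip.move_to(D,down(y))
print(manip.state()["time"],manip.state()["eef_pos"])
b=np.mean([grab_frame("top") for _ in range(3)],0);a=np.mean([grab_frame("scene") for _ in range(3)],0)
np.save("t2.npy",b);np.save("s2.npy",a)
o=np.zeros((600,800,3),np.uint8)
f=lambda im,r0,r1,c0,c1,k:cv2.resize(np.clip(im[r0:r1,c0:c1]*1.3,0,255).astype(np.uint8),None,fx=k,fy=k,interpolation=cv2.INTER_CUBIC)
o[:300,:570]=f(a,230,290,225,339,5);o[300:,:588]=f(b,222,272,254,352,6)
o[:300,575:]=f(a,150,300,310,422,2)[:, :225]
cv2.imwrite("pics/m5.png",o)
E
```

```text
0.385 [-0.922  0.618  0.896 -0.     1.628 -1.307] [-0.808  0.432  1.44  -0.     1.269 -1.193]
-2.7565926535897933 [-0.922  0.618  0.896 -0.     1.628  1.834] [-0.808  0.432  1.44  -0.     1.269  1.948]
0.385
14.0917 [ 496.835 -460.453  259.925]Traceback (most recent call last):
  File "<stdin>", line 21, in <module>
ValueError: could not broadcast input array from shape (300,224,3) into shape (300,225,3)
```

```bash
python3 - <<'E'
import numpy as np,cv2
a=np.load("s2.npy");b=np.load("t2.npy")
o=np.zeros((600,800,3),np.uint8)
f=lambda im,r0,r1,c0,c1,k:cv2.resize(np.clip(im[r0:r1,c0:c1]*1.3,0,255).astype(np.uint8),None,fx=k,fy=k,interpolation=cv2.INTER_CUBIC)
o[:300,:570]=f(a,230,290,225,339,5);o[300:,:588]=f(b,222,272,254,352,6)
o[:300,575:799]=f(a,150,300,310,422,2)
cv2.imwrite("pics/m5.png",o)
E
```

```text
(no output)
```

View pics/m5.png

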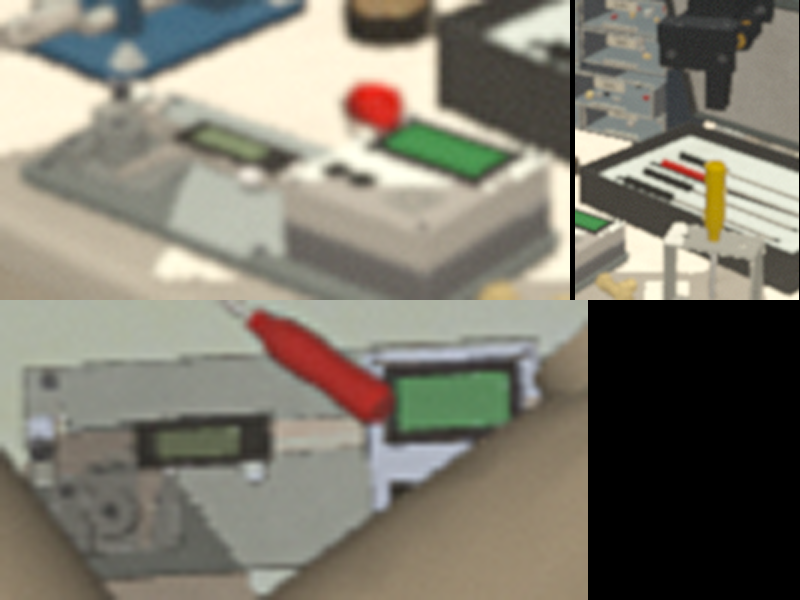

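```bash
python3 - <<'E'
import numpy as np,cv2
f=lambda im,r0,r1,c0,c1,k:cv2.resize(np.clip(im[r0:r1,c0:c1]*1.6,0,255).astype(np.uint8),None,fx=k,fy=k,interpolation=cv2.INTER_CUBIC)
o=np.zeros((600,800,3),np.uint8)
k=13
for i,n in enumerate(("t","t2")):
    o[:299,i*400:i*400+390]=f(np.load(n+".npy"),243,266,258,288,k)
for i,n in enumerate(("s","s2")):
    o[301:600,i*400:i*400+390]=f(np.load(n+".npy"),246,269,234,264,k)
cv2.imwrite("pics/m6.png",o)
def sh(n,r0,r1,c0,c1):
    A=[cv2.cvtColor(np.load(x+".npy").astype(np.float32),cv2.COLOR_BGR2GRAY) for x in(n,n+"2")]
    u=lambda a:cv2.resize(a,None,fx=8,fy=8,interpolation=cv2.INTER_CUBIC)
    T=u(A[0][r0:r1,c0:c1]);S=u(A[1][r0-4:r1+4,c0-8:c1+8]);m=cv2.matchTemplate(S,T,cv2.TM_CCOEFF_NORMED);_,v,_,p=cv2.minMaxLoc(m);return v,p[0]/8-8,p[1]/8-4
print("slider t",sh("t",240,250,281,306),"disc t",sh("t",253,260,268,278),"slider s",sh("s",256,266,268,285),"disc s",sh("s",252,263,244,254),"static s",sh("s",254,268,299,330))
E
```

```text
slider t (0.9071342349052429, -6.0, 0.375) disc t (0.8252180218696594, -0.75, 0.125) slider s (0.8656594157218933, -5.5, -1.875) disc s (0.7369838356971741, 0.25, -1.125) static s (0.8816198110580444, -0.125, 0.0)
```

View pics/m6.png

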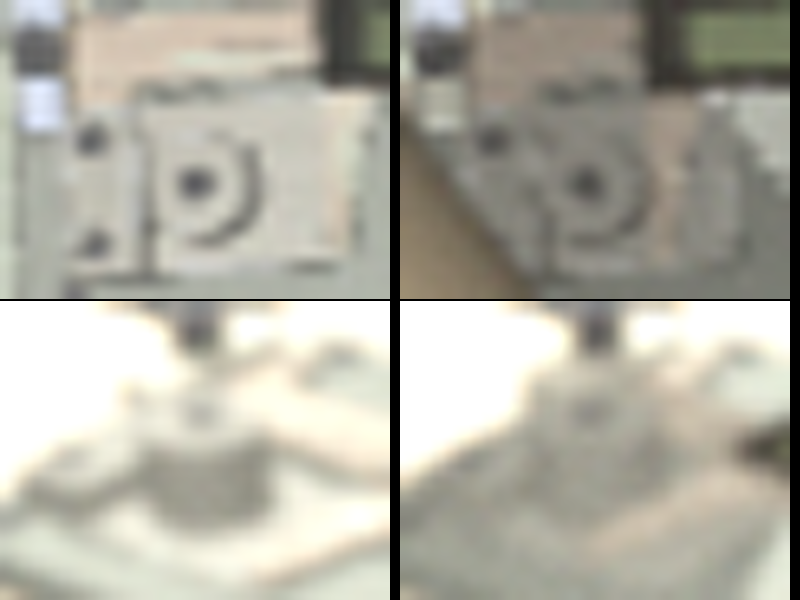

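The jaw now lies against the disc: the slider moved about 18 mm and the disc about 2 mm towards the anvil, and the last push stopped against a firm stop with fy about -5 N. Next is the screwdriver.

```bash
python3 - <<'E'
from h import *
import cv2
np.set_printoptions(precision=3,suppress=True)
D=np.array([496.7,-460.8,0])
effector.grip(60,40)
manip.move_linear(D+[0,0,190],speed=150)
print(manip.move_linear(D+[0,0,150],speed=80,until_force=6))
effector.grip(0,40)
st=manip.state();print(st["eef_pos"],st["ft_force"],st["gripper_width"],st["grip_force"],st["time"])
manip.move_linear(D+[0,0,252],speed=120)
st=manip.state();print(st["eef_pos"],st["ft_force"],st["gripper_width"],st["time"])
A=np.array([450.6,-301.6,0])
manip.move_linear(A+[0,0,252],speed=150)
manip.move_linear(A+[0,0,208],speed=100)
manip.hold(.3)
st=manip.state();print(st["eef_pos"],st["tcp_rot"],st["time"])
a=np.mean([grab_frame("scene") for _ in range(5)],0);np.save("s3.npy",a)
p=[proj("scene",A+[0,0,z]) for z in(70,148,54)];print(p)
o=cv2.resize(np.clip(a[190:290,270:380]*1.2,0,255).astype(np.uint8),None,fx=6,fy=6,interpolation=cv2.INTER_CUBIC)
for i,u in enumerate(p): cv2.circle(o,(int((u[0]-270+.5)*6),int((u[1]-190+.5)*6)),5,[(255,0,0),(255,0,0),(0,0,255)][i],1)
cv2.imwrite("pics/m7.png",o)
E
```

```text
False
[ 496.712 -460.776  150.01 ] [-0.161  0.568  0.037] 17.79736390830867 40.0000483263284 17.3417
[ 496.541 -460.61   251.042] [-0.501 -0.767 -1.462] 17.75419973305364 18.3417
[ 450.691 -301.679  208.416] [ 0.559  0.829 -0.     0.   ] 20.4917
[array([307.03 , 262.955]), array([305.961, 230.522]), array([307.242, 269.378])]
```

View pics/m7.png

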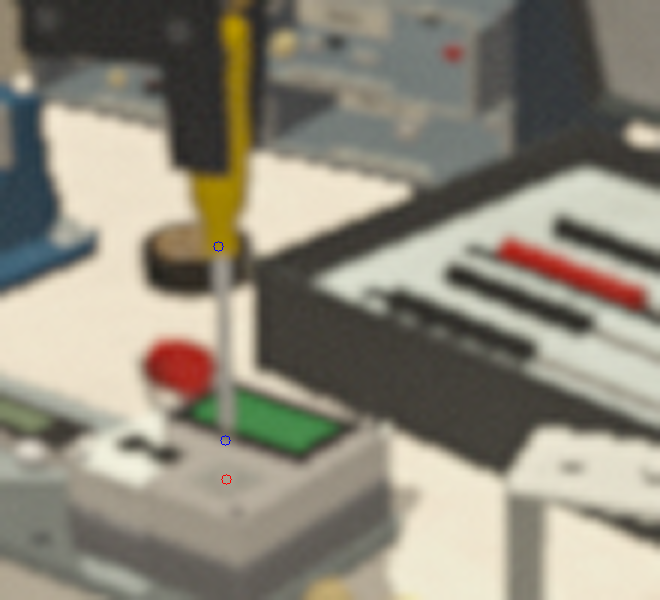

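The tip (227,432) hangs in line with the hole (227,480), and the driver is gripped 17.8 mm wide, so I'll insert under force watch.

```bash
python3 - <<'E'
from h import *
np.set_printoptions(precision=3,suppress=True)
A=np.array([450.6,-301.6,0])
pr=lambda m:(lambda st:print(m,st["eef_pos"],st["ft_force"],st["gripper_width"],st["time"]))(manip.state())
manip.move_linear(A+[0,0,196],speed=60)
h=manip.move_linear(A+[0,0,172],speed=12,until_force=2.5);pr(h)
E
```

```text
True [ 450.577 -301.582  176.298] [-0.251  0.359  2.146] 17.643169339902038 22.55
```

```bash
python3 - <<'E'
from h import *
np.set_printoptions(precision=3,suppress=True)
A=np.array([450.6,-301.6,0])
pr=lambda m:(lambda st:print(m,st["eef_pos"],st["ft_force"],st["wrist_torque"],st["gripper_width"],st["time"]))(manip.state())
h=manip.move_linear(A+[0,0,171],speed=8,until_force=8);pr(h)
manip.hold(.5);pr("held")
import cv2
a=np.mean([grab_frame("scene") for _ in range(3)],0);np.save("s4.npy",a)
t=np.mean([grab_frame("top") for _ in range(3)],0)
o=np.zeros((600,800,3),np.uint8)
f=lambda im,r0,r1,c0,c1,k:cv2.resize(np.clip(im[r0:r1,c0:c1]*1.3,0,255).astype(np.uint8),None,fx=k,fy=k,interpolation=cv2.INTER_CUBIC)
o[:,:400]=f(a,200,300,270,337,6)[:,:400]
o[:300,405:795]=f(a,240,300,225,303,5);o[305:,405:795]=f(t,222,271,254,319,6)[:294]
cv2.imwrite("pics/m8.png",o)
E
```

```text
True [ 450.72  -301.736  175.237] [-1.646  1.624  7.305] [ 0.184  0.27  -0.014] 17.60746921988356 22.9167
held [ 450.717 -301.726  175.268] [-0.555  0.313  6.879] [ 0.104  0.248 -0.029] 17.66863632892845 23.4167Traceback (most recent call last):
  File "<stdin>", line 13, in <module>
ValueError: could not broadcast input array from shape (294,390,3) into shape (295,390,3)
```

```bash
python3 - <<'E'
import numpy as np,cv2
a=np.load("s4.npy")
cv2.imwrite("pics/m8.png",cv2.resize(np.clip(a[200:300,220:345]*1.2,0,255).astype(np.uint8),None,fx=6,fy=6,interpolation=cv2.INTER_CUBIC))
E
```

```text
(no output)
```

View pics/m8.png

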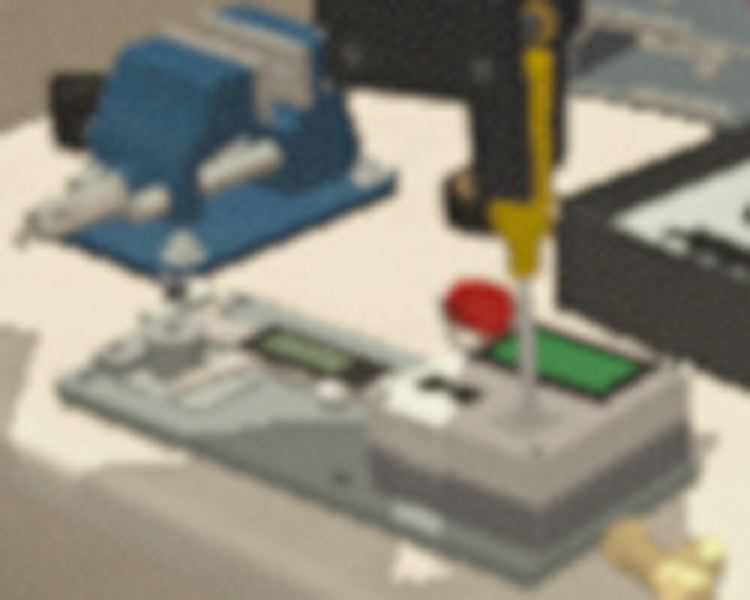

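The blade is in the hole at (528,415), the tip is on the key's stop at about 8 N, and the jaw is still against the disc.

```bash
python3 -c "
from station import *
print(workorder.finish_job())"
```

```text
the job is handed in; nothing more can be done
None
```

I handed the job in with the jaw shut on the disc and the gripped screwdriver holding the zero key down at about 8 N, but the arm knocked over a red look-alike screwdriver on its first approach; it now lies against the readout box, so the bench was not left fully undisturbed.

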